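Turn a die-cast enclosure over into its assembly nest

TASK

The aluminium enclosure lies open side down; it is needed open side up in the green assembly nest. Turn it over in two steps, without dropping it or letting it fall over: first stand it on one of its short ends on the bench and let go of it, then take a fresh grip, turn it the rest of the way and lower it gently, open side up, onto the nest's plate. Finally push it home so that one long side is flush against the long back rail and one short end is flush against the end rail, and leave the mug, tape and screwdriver where they are.

Things in the scene. Friction and masses are not known exactly. Their poses are not given: they have to be found in the camera images.
- enclosure: die-cast aluminium box, 118 mm long (x), 60 wide (y), 56 high (z), walls 5, closed face (three dark holes) 6, about 0.3 kg. Origin: centre of the open mouth; z points from mouth to closed face: up at the start (mouth on the bench), down once turned over. Grasp across the 60 mm width. It stands by itself on either short end; either end may go to the end rail.
- enclosure_mid (a point): centre of the enclosure's 118 x 60 x 56 mm block, 28 mm from the mouth along its z; same axes as the enclosure
- nest: fixed green plate 150 mm (x) by 200 (y), 10 thick; two white rails stand 18 mm above it. Origin: centre of the underside, on the bench. The long back rail runs along y, inner face at x = +55 mm, 20 thick; the end rail is at the +y end, inner face at y = +80 mm, 20 thick, x -30 to 55. Other sides are open.
- nest_seat (a point): point in the nest where the middle of the enclosure is when it is home: 30 mm before the back rail, 59 mm before the end rail, 28 mm above the plate (nest frame 25, 21, 38 mm); same axes as the nest
- mug: bystander: white mug with a green band, 83 x 117 x 94 mm, beyond the work; origin near the centre of its underside
- masking_tape: bystander: roll of masking tape lying flat, 104 mm across, 25 mm high; origin near the centre of its underside
- screwdriver_cross: bystander: screwdriver with a yellow handle, 185 mm long, lying flat; origin near its middle

How it is judged (in metres and radians):
On the way, in this order (a step that is already met when the one before it is completed fails the run):
1. the enclosure stands on one of its short ends, let go and at rest ((angle between enclosure's own x axis and vertical below 0.1 rad or angle between enclosure's own x axis and vertical above 3.04 rad) and contact force between enclosure and the fingers below 0.3 N and linear speed of enclosure below 0.03 m/s), for 0.2 s.
2. the enclosure lies open side up on the nest's plate, let go (angle between enclosure's own z axis and vertical above 3.04 rad and z of enclosure_mid in the frame of nest_seat between -0.005 and 0.005 m and horizontal distance between enclosure_mid and nest_seat below 0.09 m and contact force between enclosure and the fingers below 0.3 N), for 0.1 s.
At the end, for the whole second after the job is handed in: The enclosure lies at rest and let go, open side up (within 3.5 degrees), flat on the nest's plate, a long side against the back rail and a short end against the end rail: its middle within 4 mm of the seat point along each nest axis and square to the rails within 3 degrees (angle between enclosure's own z axis and vertical above 3.08 rad and x of enclosure_mid in the frame of nest_seat between -0.004 and 0.004 m and y of enclosure_mid in the frame of nest_seat between -0.004 and 0.004 m and z of enclosure_mid in the frame of nest_seat between -0.004 and 0.004 m and angle between the x axis of enclosure and the y axis of nest, either way round below 0.05 rad and linear speed of enclosure below 0.02 m/s); the robot touches nothing.
It fails at once if the enclosure is dropped or falls over (faster than 0.5 m/s with no finger on it) (linear speed of enclosure above 0.5 m/s and contact force between enclosure and the fingers below 0.1 N).
It fails at once if a bystander (mug, tape, screwdriver) is moved more than 25 mm (distance of any of mug, masking_tape, screwdriver_cross from where it was at the start of the episode above 0.025 m).
It also fails if it takes over 72 s, if anything falls off the work surface, if the arm or the gripper's body presses on something with over 40 N, if the wrist force passes 120 N, or if a joint passes its speed limit or range.

ROBOT

A 6-joint arm with a two-finger parallel gripper is mounted at the origin on the work surface; the furniture and walls round the work are solid. World frame = base frame: x ahead of the robot, y to its left, z up, the work surface at z = 0. Lengths are in mm, angles in rad, forces in N, time in s.
With the tool pointing down it reaches from about 375 to 925 mm from the base axis. Payload 5.7 kg.
Tool frame: the origin (TCP) lies on the centre line of the jaws, within the pads' length; the fingertips stand 8 mm ahead of it and the grasp point (between the pads) lies 11 mm behind it; z points along the fingers, y is the line along which they close (so a half turn about z gives the same grasp; the last joint's range is limited). The gripper opens to 85 mm and grips with 20 to 120 N. Pads are 22 mm wide; open, the fingers measure 114 mm over their backs; the gripper's body (76 mm by 85 mm) begins 54 mm behind the grasp point. The pads swing forward as they close: fully open they stand 13 mm farther back than shut.
Start: joints at [-0.115, 0.359, 1.51, -0, 1.272, -0.115], TCP at [599.97, -0.004, 239.267] pointing down, gripper open.
Joint ranges: [-2.97, 2.97], [-1.01, 2.36], [0.21, 2.38], [-0.96, 4.11], [0.2, 2.71], [-2.98, 2.98]. Speed limits (rad/s): [2.39, 2.39, 3.14, 3.14, 3.14, 3.14].

INTERFACE

Orientations are given as a rotation vector (axis times angle).
In Python, from plant import move_to, move_linear, move_joints, grip, sleep, solve_ik, state, snapshot, camera_info, MotionError, close_job gives the robot as it stands. The module is installed in compiled form; this text tells all that it offers. Calls block until the motion is done:
- move_to(position, orientation): joint-space move of the TCP to a pose.
- move_linear(position, rotation=None, max_speed=150, until_force=None): straight line of the TCP; rotation=None keeps the orientation; max_speed is the mean speed in mm/s. With until_force (N) it stops when the force on the tool has changed by that much, and returns True; else False.
- move_joints(angles): joint-space move.
- grip(opening, grasp_force=None): opening from 0.0 (shut) to 1.0 (fully open); grasp_force is the grip in N (None keeps the last); returns when the fingers have stopped.
- sleep(seconds).
- solve_ik(position, orientation): joint angles nearest the present ones, or None.
- state(): the state.
- snapshot(name): name is "scene" or "side" or "wrist"; returns (picture, depth): 400x640x3 uint8, red, green, blue; 400x640 float32, mm along the optical axis (not along the pixel's ray), 0 where there is no reading.
- camera_info(name): a dict with "fov_y" (degrees; the focal length in pixels is half the picture's height over the tangent of half this angle, whatever the lens; pixels are square), "cx", "cy" (the principal point, pixels), "extrinsics" (4x4, takes a point from world to camera coordinates). Camera axes: x right, y down, z forward; pixel columns grow to the right and rows downward; lengths in mm; the calibration is good to about 2 mm. A picture is of the moment at which its call begins: read the wrist's pose just before it. camera_info takes no time and is no camera call; for the wrist camera it gives the pose at the moment of the call.
A pose or a line that the arm cannot do raises MotionError and nothing moves.
- close_job(): hands the job in; it is judged then, once.
The state is a dict: "time_s": time; "joints": joint angles; "qd": joint speeds; "effort": joint torques, N m; "tool_pos": TCP position; "tcp_rot": TCP orientation; "ft_force": force on the tool from outside, world axes, zero at the start; "moment": the same for the moment, N m; "finger_gap": opening from 0.0 (shut) to 1.0 (fully open); "finger_force": force on a finger pad.
Only numpy, scipy, OpenCV 4.12 (cv2) and the standard library are available. Lean on these libraries where they do the work, as an engineer would, in place of code of your own. Each camera call takes 0.05 s, during which the arm holds its last target. There are 200 camera calls.

## Working session

There is one attempt and no reset: what is moved stays moved. The work goes in short steps, each a Python script; the robot and the scene stay as the last script left them, time stands still between calls to the robot, and variables do not carry over. Pictures are saved under pics/ and viewed, at most 10 in all, crops included, and the job is handed in when it is done.

```bash
mkdir -p pics; cat > h.py <<'E'
import numpy as np, cv2
from plant import *
from scipy.spatial.transform import Rotation as R
def cloud(name):
    ci=camera_info(name); rgb,d=snapshot(name)
    f=200/np.tan(np.radians(ci["fov_y"])/2)
    v,u=np.mgrid[0:400,0:640]
    pc=np.stack([(u-ci["cx"])/f*d,(v-ci["cy"])/f*d,d,np.ones_like(d)],-1)
    P=pc@np.linalg.inv(np.array(ci["extrinsics"])).T
    P=P[...,:3]; P[d==0]=np.nan
    return rgb,P
def save(rgb,n): cv2.imwrite(f"pics/{n}.png",rgb[...,::-1])
E
python3 - <<'E'
from h import *
for n in ["scene","side"]:
    rgb,P=cloud(n); save(rgb,n+"0"); np.save(n+"0.npy",P)
    ci=camera_info(n); print(n,ci["fov_y"],ci["cx"],ci["cy"],np.linalg.inv(ci["extrinsics"]).round(2).tolist())
print(state())
E
```

```text
scene 52.25846166129222 320.8841204750878 203.2142703879494 [[0.59, -0.56, 0.58, 15.17], [-0.8, -0.41, 0.43, -430.16], [0.0, -0.72, -0.69, 727.7], [0.0, 0.0, 0.0, 1.0]]
side 53.23278351452303 313.74079080434166 198.80794040982346 [[0.99, -0.07, 0.11, 494.78], [-0.13, -0.57, 0.81, -764.09], [0.01, -0.82, -0.57, 580.96], [0.0, 0.0, 0.0, 1.0]]
{'time_s': 0.1, 'joints': array([-1.15117681e-01,  3.59425750e-01,  1.51135393e+00,  2.17960407e-05,
        1.27250721e+00, -1.15082035e-01]), 'qd': array([-0.00044681, -0.00059902, -0.00253405,  0.00187441,  0.00134973,
       -0.00085671]), 'effort': array([ 5.04615236e-04, -5.28650415e+01, -2.79350227e+01, -1.37166940e-04,
        4.90131526e-03,  3.56782721e-05]), 'tool_pos': array([5.99383009e+02, 6.07148703e-02, 2.38530627e+02]), 'tcp_rot': array([-2.22053993e+00, -2.22044651e+00,  1.62692057e-03]), 'ft_force': array([-0.30167045, -0.23165515, -0.29169951]), 'moment': array([-0.0291481 , -0.01904593,  0.00980058]), 'finger_force': 0.0, 'finger_gap': 1.0003708842709136}
```

View pics/scene0.png

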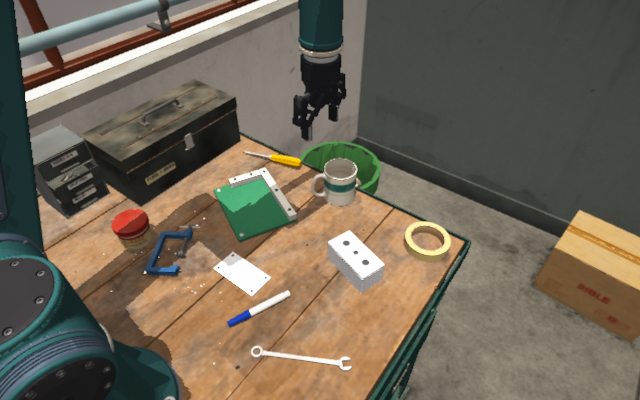

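View pics/side0.png

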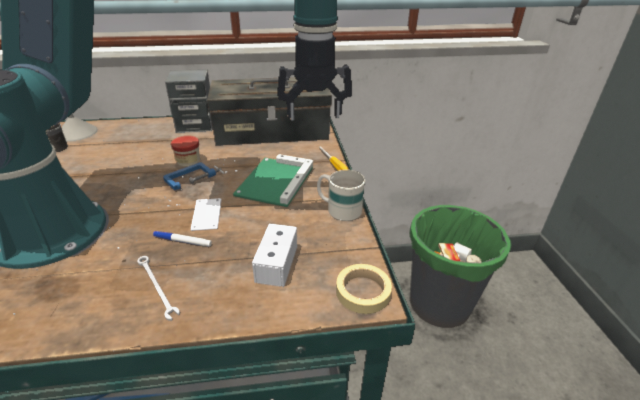

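The scene image shows the enclosure with its top around (352,252), the nest plate around (255,208) with its rails around (275,195) and (245,180), and the mug at (338,183). Next I measure these from depth.

```bash
python3 - <<'E'
import numpy as np, cv2
for n,boxE,boxN in [("scene",(325,228,390,295),(205,160,300,245)),("side",(248,220,303,290),(230,145,320,210))]:
    P=np.load(n+"0.npy"); rgb=cv2.imread(f"pics/{n}0.png").astype(int)
    def sel(b,lo,hi,col=None):
        u0,v0,u1,v1=b; p=P[v0:v1,u0:u1]; c=rgb[v0:v1,u0:u1]
        m=(p[...,2]>lo)&(p[...,2]<hi)
        if col is not None: m&=col(c)
        return p[m]
    def rect(p):
        r=cv2.minAreaRect(p[:,:2].astype(np.float32)); return r, cv2.boxPoints(r).round(0).tolist(), p[:,2].mean().round(1), len(p)
    print(n,"bench z",np.nanmedian(sel(boxE,-8,8)[:,2]))
    print("E",rect(sel(boxE,50,62)))
    print("plate",rect(sel(boxN,6,14,lambda c:(c[...,1]>c[...,2]+25))))
    w=sel(boxN,24,33,lambda c:(c.min(-1)>110)); print("rails",rect(w))
    # clear heights of neighbours
    for nm,b in dict(scene=dict(mug=(312,158,358,206),tape=(404,221,452,262),sd=(243,149,302,166)),side=dict(mug=(317,170,366,220),tape=(335,263,393,312),sd=(318,146,350,174)))[n].items():
        s=sel(b,8,110); print(nm,np.percentile(s,[3,97],axis=0).round(0).tolist())
E
cat >> h.py <<'E'
def rect(p):
    r=cv2.minAreaRect(p[:,:2].astype(np.float32)); return r, cv2.boxPoints(r).round(1).tolist()
E
python3 - <<'E'
import cv2
im=cv2.imread("pics/scene0.png")
cv2.imwrite("pics/crop.png",cv2.resize(im[150:300,200:400],None,fx=4,fy=4,interpolation=cv2.INTER_CUBIC))
E
```

```text
scene bench z -1.7747812985821838
E (((498.9066162109375, -164.072265625), (119.10270690917969, 62.03410720825195), 72.67901611328125), [[452.0, -212.0], [511.0, -230.0], [546.0, -116.0], [487.0, -98.0]], np.float64(54.6), 1277)
plate (((509.59417724609375, 148.1014862060547), (202.37721252441406, 145.18589782714844), 64.50189971923828), [[401.0, 88.0], [532.0, 26.0], [619.0, 208.0], [488.0, 271.0]], np.float64(8.7), 2686)
rails (((533.1410522460938, 138.5135955810547), (202.71701049804688, 103.16425323486328), 65.89583587646484), [[445.0, 67.0], [539.0, 25.0], [622.0, 210.0], [527.0, 252.0]], np.float64(26.5), 558)
mug [[617.0, -44.0, 13.0], [711.0, 35.0, 92.0]]
tape [[607.0, -308.0, 9.0], [703.0, -215.0, 25.0]]
sd [[667.0, 151.0, 9.0], [707.0, 283.0, 25.0]]
side bench z 0.3980466917387844
E (((500.98419189453125, -165.68316650390625), (120.55973815917969, 60.378273010253906), 72.24722290039062), [[454.0, -214.0], [511.0, -232.0], [548.0, -117.0], [491.0, -99.0]], np.float64(56.3), 1293)
plate (((511.8795471191406, 144.7562713623047), (198.40487670898438, 142.8659210205078), 65.06536865234375), [[405.0, 85.0], [535.0, 25.0], [618.0, 205.0], [489.0, 265.0]], np.float64(10.6), 1687)
rails (((572.166259765625, 137.57015991210938), (223.85963439941406, 98.909423828125), 89.64418029785156), [[522.0, 26.0], [621.0, 25.0], [622.0, 249.0], [523.0, 250.0]], np.float64(28.3), 487)
mug [[620.0, -46.0, 13.0], [710.0, 34.0, 94.0]]
tape [[611.0, -312.0, 9.0], [704.0, -217.0, 27.0]]
sd [[656.0, 27.0, 9.0], [707.0, 300.0, 94.0]]
```

View pics/crop.png

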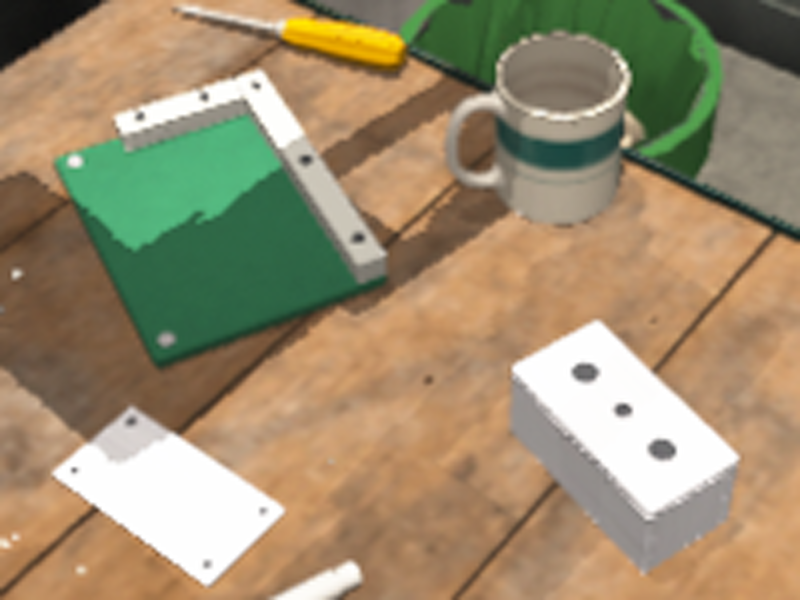

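```bash
cat >> h.py <<'E'
MID=28.
def rz(a): return R.from_euler('z',a,degrees=True).as_matrix()
NY=-25.2; NEST=np.array([511.,146.3,0]); RN=rz(NY)
SEAT=NEST+RN@np.array([25,21,38.])
E0=np.array([500.,-165,28]); EA=72.4
def lying(a):   # mouth down, box X along azimuth a
    return rz(a)
def standing(phi): # X up, closed face towards azimuth phi+180
    h=rz(phi)[:,0]; X=np.array([0,0,1.]); Z=-h; return np.stack([X,np.cross(Z,X),Z],1)
def flipped(a):
    X=rz(a)[:,0]; Z=np.array([0,0,-1.]); return np.stack([X,np.cross(Z,X),Z],1)
def tcp(M,mid,g,back,s):
    """box rotation M, mid position, grasp point & back direction in box axes (about mid), flip s"""
    z=-M@np.array(back); y=s*M[:,1]; T=np.stack([np.cross(y,z),y,z],1)
    return np.array(mid)+M@np.array(g)+11*z, R.from_matrix(T).as_rotvec()
def b1(t): t=np.radians(t); return [np.sin(t),0,np.cos(t)]
def b2(t): t=np.radians(t); return [np.cos(t),0,-np.sin(t)]
E
python3 - <<'E'
from h import *
import time, itertools
P=np.load("scene0.npy")
for n,(u,v) in dict(card=(242,272),cardc=(270,290),pen=(258,308),penR=(288,294)).items(): print(n,P[v,u].round(0))
t=time.time(); solve_ik(*tcp(lying(EA),E0,[30,0,5],b1(45),1)); print("ik time",time.time()-t)
def ik(*a):
    q=solve_ik(*tcp(*a)); return None if q is None else np.array(q)
res=[]
up=np.array([0,0,60.])
for u,t1,s in itertools.product([EA,EA+180],[30,45,60],[1,-1]):
    q=ik(lying(u),E0,[30,0,5],b1(t1),s); q2=ik(lying(u),E0+up,[30,0,5],b1(t1),s)
    if q is None or q2 is None: continue
    print("grasp1",u,t1,s,q.round(2))
for a,t2,s in itertools.product([NY-90,NY+90],[30,45,60],[1,-1]):
    m=NEST+RN@np.array([10,5,38.])
    q=ik(flipped(a),m,[30,0,-5],b2(t2),s); q2=ik(flipped(a),m+up,[30,0,-5],b2(t2),s)
    if q is None or q2 is None: continue
    print("place2",a,t2,s,q.round(2))
for pos in [(500,-165),(480,-80)]:
  for phi,t,s in itertools.product(range(0,360,30),[30,45,60],[1,-1]):
    m=np.array([*pos,59.])
    A=ik(standing(phi),m,[30,0,5],b1(t),s); B=ik(standing(phi),m,[30,0,-5],b2(t),s)
    if A is None and B is None: continue
    print("stand",pos,phi,t,s,"A",None if A is None else A.round(1).tolist(),"B",None if B is None else B.round(1).tolist())
E
```

```text
card [344.  24.   3.]
cardc [349. -53.  -3.]
pen [295. -70.  13.]
penR [358. -95.   9.]
ik time 0.0046312808990478516
grasp1 72.4 30 1 [-0.07  0.66  1.8  -0.65  0.93 -2.43]
grasp1 72.4 30 -1 [-0.07  0.66  1.8  -0.65  0.93  0.71]
grasp1 72.4 45 1 [ 0.06  0.78  1.74 -0.82  1.13 -2.22]
grasp1 72.4 45 -1 [ 0.06  0.78  1.74 -0.82  1.13  0.93]
grasp1 72.4 60 1 [ 0.14  0.92  1.67 -0.93  1.34 -2.08]
grasp1 72.4 60 -1 [ 0.14  0.92  1.67 -0.93  1.34  1.06]
grasp1 252.4 30 1 [-0.81  0.67  1.79  0.54  1.02 -0.87]
grasp1 252.4 30 -1 [-0.81  0.67  1.79  0.54  1.02  2.27]
grasp1 252.4 45 1 [-0.92  0.78  1.73  0.66  1.23 -1.04]
grasp1 252.4 45 -1 [-0.92  0.78  1.73  0.66  1.23  2.11]
grasp1 252.4 60 1 [-0.99  0.92  1.65  0.74  1.44 -1.14]
grasp1 252.4 60 -1 [-0.99  0.92  1.65  0.74  1.44  2.  ]
place2 -115.2 30 1 [-0.56  0.86  2.16  1.38  1.07  1.71]
place2 -115.2 30 -1 [-0.56  0.86  2.16  1.38  1.07 -1.44]
place2 -115.2 45 1 [-0.43  0.68  2.15  1.29  0.83  2.  ]
place2 -115.2 45 -1 [-0.43  0.68  2.15  1.29  0.83 -1.14]
place2 -115.2 60 1 [-0.25  0.56  2.09  0.98  0.63  2.48]
place2 -115.2 60 -1 [-0
[... 11287 characters left out ...]
 1.7, 0.3, 1.3, 2.0]
stand (480, -80) 300 45 1 A None B [-0.6, 0.8, 1.5, 0.3, 1.6, -1.2]
stand (480, -80) 300 45 -1 A None B [-0.6, 0.8, 1.5, 0.3, 1.6, 1.9]
stand (480, -80) 300 60 1 A None B [-0.6, 0.9, 1.4, 0.4, 1.8, -1.2]
stand (480, -80) 300 60 -1 A None B [-0.6, 0.9, 1.4, 0.4, 1.8, 1.9]
stand (480, -80) 330 30 1 A None B [-0.4, 0.7, 1.6, 0.1, 1.4, -1.4]
stand (480, -80) 330 30 -1 A None B [-0.4, 0.7, 1.6, 0.1, 1.4, 1.7]
stand (480, -80) 330 45 1 A None B [-0.4, 0.8, 1.4, 0.1, 1.7, -1.5]
stand (480, -80) 330 45 -1 A None B [-0.4, 0.8, 1.4, 0.1, 1.7, 1.7]
stand (480, -80) 330 60 1 A None B [-0.4, 1.0, 1.2, 0.1, 2.0, -1.5]
stand (480, -80) 330 60 -1 A None B [-0.4, 1.0, 1.2, 0.1, 2.0, 1.7]
```

```bash
cat >> h.py <<'E'
UP=np.array([0,0,1.])
def mj(p,r):
    q=solve_ik(p,r); assert q is not None; move_joints(q)
def back(p,r,d): return p-d*R.from_rotvec(r).as_matrix()[:,2]
def st():
    s=state(); print("t %.1f gap %.3f ff %.1f"%(s["time_s"],s["finger_gap"],s["finger_force"]),s["tool_pos"].round(1),s["ft_force"].round(1))
G1=[30,0,5]; G2=[30,0,-5]; PHI=72.4; SP=np.array([485.,-165,59])
E
python3 - <<'E'
from h import *
p,r=tcp(lying(EA),E0,G1,b1(45),-1)
mj(back(p,r,90),r); st()
move_linear(p,r,max_speed=100); st()
grip(0.0,80); st()
move_linear(p+80*UP,r,max_speed=100); st()
rgb,P=cloud("side"); save(rgb,"lift")
E
```

```text
t 1.0 gap 1.001 ff 0.0 [526.5 -83.   89. ] [ 0.5  0.9 -0.3]
t 2.1 gap 0.997 ff 0.0 [ 507.2 -143.6   25.5] [ 1.   1.  -0.1]
t 2.4 gap 0.697 ff 85.9 [ 507.4 -143.5   25.8] [0.  3.5 5.2]
t 3.4 gap 0.695 ff 85.9 [ 506.4 -143.8  104.8] [ 0.3  0.5 -2.4]
```

View pics/lift.png

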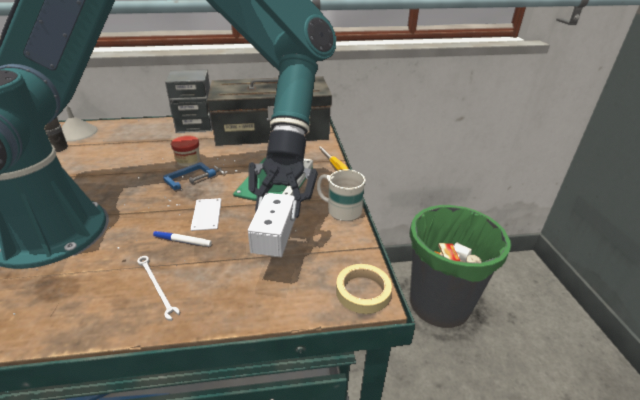

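The image shows the box level in the grip around (272,225), well clear of the mug at (345,190). Next I turn it upright.

```bash
python3 - <<'E'
from h import *
p,r=tcp(standing(PHI),SP,G1,b1(45),-1)
mj(p+60*UP,r); st()
move_linear(p+12*UP,r,max_speed=80); st()
rgb,P=cloud("side"); save(rgb,"stand_pre"); np.save("sp.npy",P)
# top face fit
m=(P[...,2]>122)&(P[...,2]<140)&(np.hypot(P[...,0]-SP[0],P[...,1]-SP[1])<60)&(rgb.min(-1)>120)
q=P[m]; A=np.c_[q[:,:2]-SP[:2],np.ones(len(q))]; print(len(q),np.linalg.lstsq(A,q[:,2],rcond=None)[0], rect(q))
E
```

```text
t 4.9 gap 0.694 ff 87.5 [ 485.3 -161.5  140.8] [ 0.5  0.7 -3.6]
t 5.7 gap 0.693 ff 87.5 [ 485.9 -162.3   93.2] [-0.2 -0.1 -2.7]
5 [ -0.51798968  -0.22439056 136.82769838] (((512.0799560546875, -175.2227783203125), (9.747090339660645, 1.8395614624023438), 86.72245788574219), [[510.8999938964844, -180.0], [512.7000122070312, -180.10000610351562], [513.2999877929688, -170.39999389648438], [511.3999938964844, -170.3000030517578]])
```

View pics/stand_pre.png

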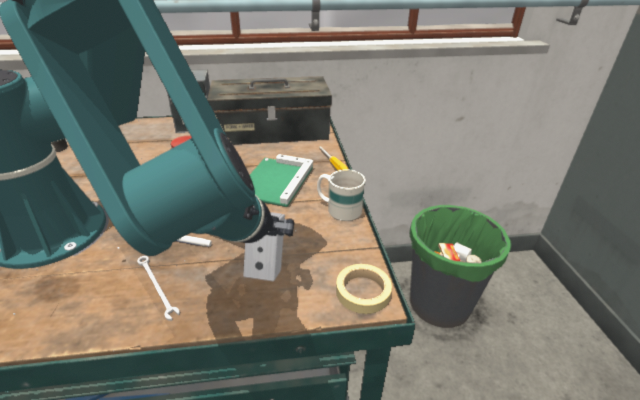

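The box is upright with its holed face visible around (262,260). I check that it is vertical by fitting a plane to the face, then lower it.

```bash
python3 - <<'E'
from h import *
P=np.load("sp.npy"); q=P[248:275,248:278].reshape(-1,3); q=q[(q[:,2]>17)&(q[:,2]<90)]
c=q.mean(0); n=np.linalg.svd(q-c)[2][2]; d=np.abs((q-c)@n); q=q[d<2]; c=q.mean(0); n=np.linalg.svd(q-c)[2][2]
print(len(q),c.round(1),n.round(3),"tilt deg",np.degrees(np.arcsin(n[2])).round(2),"az",np.degrees(np.arctan2(n[1],n[0])).round(1))
p,r=tcp(standing(PHI),SP,G1,b1(45),-1)
print(move_linear(p+4*UP,r,max_speed=60,until_force=6)); st()
print(move_linear(p-5*UP,r,max_speed=12,until_force=6)); st()
E
```

```text
415 [ 468.3 -213.1   58.7] [ 0.217  0.901 -0.376] tilt deg -22.11 az 76.5
True
t 6.0 gap 0.696 ff 87.4 [ 486.9 -160.    89.9] [1.4 1.3 5.5]
True
t 6.3 gap 0.689 ff 88.0 [ 487.  -159.8   89.9] [-0.6 -0.5  4.7]
```

```bash
python3 - <<'E'
from h import *
p,r=tcp(standing(PHI),SP,G1,b1(45),-1)
move_linear(p+16*UP,r,max_speed=60); st()
out=[]
for n in ["side","scene"]:
    rgb,P=cloud(n); np.save(n+"1.npy",P)
    c={"side":rgb[200:300,220:320],"scene":rgb[210:310,290:390]}[n]
    out.append(cv2.resize(c,(390,390),interpolation=cv2.INTER_CUBIC))
    if n=="side":
        for v in range(236,282,4): print(v,[tuple(P[v,u].round(0).astype(int)) for u in (252,262,272,282) if np.isfinite(P[v,u,0])])
save(np.hstack(out),"c1")
E
```

```text
t 6.6 gap 0.694 ff 87.2 [ 486.1 -162.8   97.7] [-0.  -0.1 -2.8]
236 [(np.int64(466), np.int64(-294), np.int64(187)), (np.int64(478), np.int64(-198), np.int64(104)), (np.int64(496), np.int64(-202), np.int64(106)), (np.int64(515), np.int64(-168), np.int64(75))]
240 [(np.int64(459), np.int64(-197), np.int64(96)), (np.int64(477), np.int64(-203), np.int64(98)), (np.int64(495), np.int64(-207), np.int64(100)), (np.int64(515), np.int64(-169), np.int64(66))]
244 [(np.int64(458), np.int64(-199), np.int64(88)), (np.int64(477), np.int64(-205), np.int64(91)), (np.int64(495), np.int64(-211), np.int64(94)), (np.int64(517), np.int64(-107), np.int64(1))]
248 [(np.int64(458), np.int64(-203), np.int64(82)), (np.int64(476), np.int64(-207), np.int64(83)), (np.int64(494), np.int64(-213), np.int64(87)), (np.int64(516), np.int64(-119), np.int64(0))]
252 [(np.int64(457), np.int64(-207), np.int64(75)), (np.int64(476), np.int64(-213), np.int64(79)), (np.int64(494), np.int64(-215), np.int64(79)), (np.int64(515), np.int64(-129), np.int64(-2))]
256 [(np.int64(457), np.int64(-210), np.int64(68)), (np.int64(475), n
[... 573 characters left out ...]
), np.int64(-225), np.int64(50)), (np.int64(492), np.int64(-228), np.int64(51)), (np.int64(512), np.int64(-181), np.int64(2))]
272 [(np.int64(454), np.int64(-223), np.int64(40)), (np.int64(473), np.int64(-229), np.int64(43)), (np.int64(491), np.int64(-232), np.int64(44)), (np.int64(511), np.int64(-190), np.int64(0))]
276 [(np.int64(451), np.int64(-194), np.int64(-1)), (np.int64(472), np.int64(-230), np.int64(34)), (np.int64(491), np.int64(-234), np.int64(36)), (np.int64(510), np.int64(-202), np.int64(1))]
280 [(np.int64(451), np.int64(-205), np.int64(0)), (np.int64(471), np.int64(-208), np.int64(0)), (np.int64(490), np.int64(-209), np.int64(-1)), (np.int64(510), np.int64(-212), np.int64(0))]
```

View pics/c1.png

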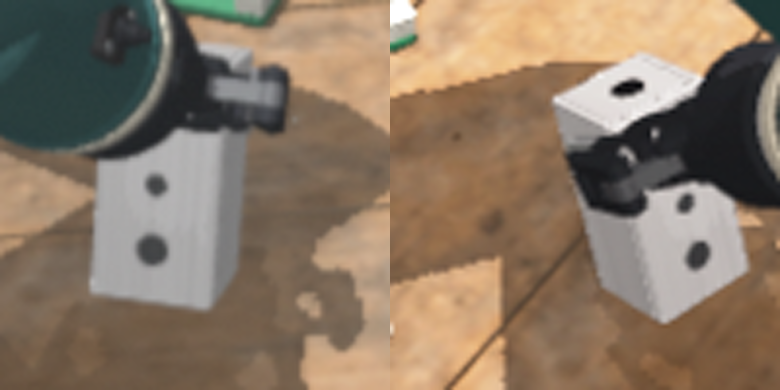

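The crop shows the box tilted, with its bottom edge around (665,320) on the scene side kicked out, so it slipped about 25° in the pads. I measure the slip angle, rotate the tool by that amount, and check again.

```bash
cat >> h.py <<'E'
def plane(q):
    for t in (6,3,2,2):
        c=np.median(q,0) if t==6 else q.mean(0); n=np.linalg.svd(q-c,full_matrices=False)[2][2]; q=q[np.abs((q-c)@n)<t]
    return c,n,len(q)
E
python3 - <<'E'
from h import *
s=state(); p,r=tcp(standing(PHI),SP,G1,b1(45),-1)
print("rot err deg",np.degrees((R.from_rotvec(s["tcp_rot"])*R.from_rotvec(r).inv()).as_rotvec()).round(2))
P=np.load("side1.npy"); q=P[244:274,252:276].reshape(-1,3); q=q[(q[:,2]>30)&(q[:,2]<100)&(q[:,1]<-190)]
c,n,k=plane(q); n*=-np.sign(n[1]); print(k,c.round(1),n.round(3),"elev",np.degrees(np.arcsin(n[2])).round(1),"az",np.degrees(np.arctan2(n[1],n[0])).round(1))
for t in (30,25,20,15):
    pp,rr=tcp(standing(PHI),SP+30*UP,G1,b1(t),-1); qq=solve_ik(pp,rr); print(t,None if qq is None else np.round(qq,2))
E
```

```text
rot err deg [-0.03 -0.01  0.01]
643 [ 477.  -217.1   66.1] [-0.269 -0.865  0.424] elev 25.1 az -107.3
30 [-0.98  0.77  1.72  0.74  1.51 -1.07]
25 [-1.    0.82  1.7   0.77  1.57 -1.1 ]
20 [-1.02  0.87  1.68  0.8   1.63 -1.13]
15 [-1.03  0.92  1.66  0.82  1.69 -1.16]
```

```bash
python3 - <<'E'
from h import *
p,r=tcp(standing(PHI),SP+45*UP,G1,b1(45),-1); move_linear(p,r,max_speed=80)
p,r=tcp(standing(PHI),SP+45*UP,G1,b1(19.9),-1); move_linear(p,r,max_speed=40); st()
p=p-33*UP; move_linear(p,r,max_speed=80); st()
rgb,P=cloud("side"); np.save("side2.npy",P); save(rgb,"s2")
m=(np.hypot(P[...,0]-SP[0],P[...,1]-SP[1])<70)&(P[...,2]>20)&(P[...,2]<65)&(rgb.min(-1)>70)&(rgb.max(-1).astype(int)-rgb.min(-1)<25)
m[:, 285:]=False
q=P[m]; c,n,k=plane(q); n*=-np.sign(n[1]); print(len(q),k,c.round(1),n.round(3),"elev",np.degrees(np.arcsin(n[2])).round(1),"az",np.degrees(np.arctan2(n[1],n[0])).round(1))
E
```

```text
t 7.8 gap 0.691 ff 87.1 [ 486.5 -159.9  129.6] [-0.7  0.6 -2.2]
t 8.3 gap 0.693 ff 87.1 [ 486.6 -159.7   97.2] [ 0.2 -0.3 -2.7]
255 69 [ 494.9 -198.7   41.6] [ 0.166 -0.979 -0.12 ] elev -6.9 az -80.4
```

```bash
python3 - <<'E'
from h import *
out=[]
for n in ["side","scene"]:
    rgb,P=cloud(n); np.save(n+"2.npy",P)
    c={"side":rgb[200:300,220:320],"scene":rgb[210:310,290:390]}[n]
    out.append(cv2.resize(c,(390,390),interpolation=cv2.INTER_CUBIC))
save(np.hstack(out),"c2")
E
```

```text
(no output)
```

View pics/c2.png

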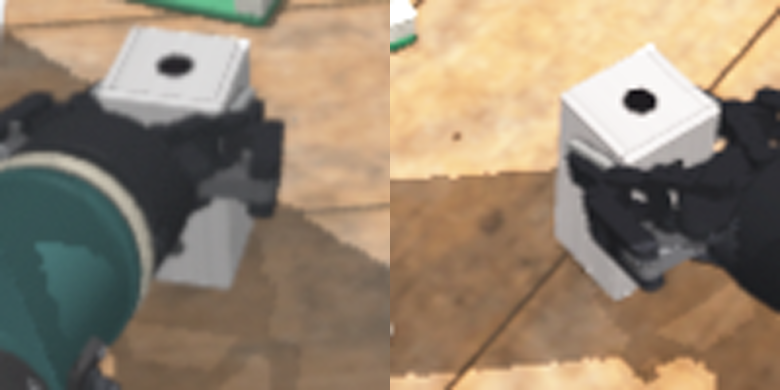

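It now looks upright, with the top face clear in both views. I fit its tilt in the scene view and lower it.

```bash
python3 - <<'E'
from h import *
for f,(u0,u1,v0,v1) in dict(scene2=(335,373,222,250),side2=(246,283,207,226)).items():
    P=np.load(f+".npy"); q=P[v0:v1,u0:u1].reshape(-1,3); q=q[(q[:,2]>118)&(q[:,2]<142)]
    c,n,k=plane(q); n*=np.sign(n[2]); a=np.radians(PHI)
    print(f,k,c.round(1),"tilt u,w deg",np.degrees([n[0]*np.cos(a)+n[1]*np.sin(a),n[0]*np.sin(a)-n[1]*np.cos(a)]).round(1))
p,r=tcp(standing(PHI),SP,G1,b1(19.9),-1)
print(move_linear(p-8*UP,r,max_speed=15,until_force=5)); st()
E
```

```text
scene2 613 [ 481.5 -167.1  123.9] tilt u,w deg [-0.1  0.2]
side2 556 [ 483.9 -167.9  125.7] tilt u,w deg [0.  0.5]
True
t 9.2 gap 0.696 ff 87.3 [ 486.6 -159.8   90.3] [ 0.2 -0.7  3.5]
```

```bash
python3 - <<'E'
from h import *
grip(1.0); sleep(0.4); st()
s=state(); p,r=s["tool_pos"],s["tcp_rot"]
move_linear(back(p,r,90),r,max_speed=120); move_linear(back(p,r,90)+100*UP,r,max_speed=150); sleep(.3); st()
for n in ["side","scene"]:
    rgb,P=cloud(n); np.save(n+"3.npy",P); save(rgb,n+"3")
    m=(P[...,2]>108)&(P[...,2]<126)&(np.hypot(P[...,0]-483,P[...,1]+167)<50)&(rgb.max(-1).astype(int)-rgb.min(-1)<40)
    q=P[m]; c,nn,k=plane(q); print(n,k,c.round(1),(nn*np.sign(nn[2])).round(3),rect(q))
E
```

```text
t 9.9 gap 0.998 ff 0.0 [ 486.4 -159.9   89.4] [-0.6  0.3  0.2]
t 11.9 gap 1.001 ff 0.0 [ 460.8 -240.4  219.5] [-0.2 -0.4  0. ]
side 50 [ 477.5 -186.6  114. ] [-0.032 -0.104  0.994] (((486.20806884765625, -178.68797302246094), (56.2847900390625, 55.35307312011719), 54.197425842285156), [[447.29998779296875, -185.3000030517578], [492.20001220703125, -217.6999969482422], [525.0999755859375, -172.10000610351562], [480.20001220703125, -139.6999969482422]])
scene 558 [ 478.5 -164.4  116.6] [-0.002 -0.002  1.   ] (((481.26141357421875, -166.78973388671875), (58.488067626953125, 61.185997009277344), 70.63777923583984), [[442.70001220703125, -184.1999969482422], [500.3999938964844, -204.5], [519.7999877929688, -149.3000030517578], [462.1000061035156, -129.10000610351562]])
```

View pics/scene3.png

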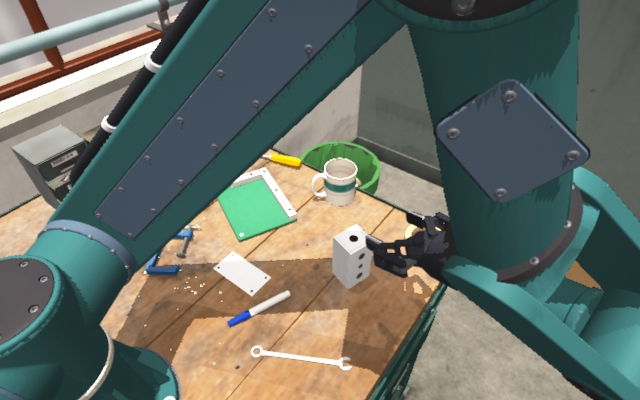

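The image shows the box standing free around (352,255). Next I take a fresh grip from the far side, using via points so the arm doesn't dip as it did on the first turn.

```bash
cat >> h.py <<'E'
from scipy.spatial.transform import Slerp
SB=np.array([482.5,-167.,59]); SA=71.5; GX=np.array([20.,0,-5]); T2=55
M0=standing(SA); M1=flipped(NY-90); NM=NEST+RN@np.array([10,5,38.])
def carry(k,t2=T2):
    M=Slerp([0,1],R.from_matrix([M0,M1]))(k).as_matrix()
    g0=SB+M0@GX; g1=NM+M1@GX; g=(1-k)*g0+k*g1; g[2]=150
    return tcp(M,g-M@GX,GX,b2(t2),-1)
E
python3 - <<'E'
from h import *
for k in np.linspace(0,1,7):
    q=solve_ik(*carry(k)); print(k.round(2),None if q is None else np.round(q,2),carry(k)[0].round(0))
print(solve_ik(*tcp(M1,NM,GX,b2(T2),-1)))
p,r=tcp(M0,SB,GX,b2(T2),-1); pre=back(p,r,90)
s=state(); move_linear(s["tool_pos"]+110*UP,s["tcp_rot"],max_speed=200)
down=R.from_matrix(np.stack([np.cross(-M0[:,1],-UP),-M0[:,1],-UP],1)).as_rotvec()
mj(np.array([475,-190,300.]),down); st()
mj(pre+100*UP,r); st()
move_linear(pre,r); st()
move_linear(p,r,max_speed=100); st()
grip(0.0,115); st()
rgb,P=cloud("scene"); save(rgb,"g2")
E
```

```text
0.0 [ 0.08  0.66  1.74 -0.88  1.36  0.88] [ 481. -171.  144.]
0.17 [ 0.06  0.54  1.75 -0.68  1.24  0.76] [ 487. -121.  142.]
0.33 [ 0.02  0.44  1.77 -0.46  1.13  0.62] [493. -70. 140.]
0.5 [-0.05  0.37  1.81 -0.2   1.01  0.45] [498. -19. 139.]
0.67 [-0.13  0.32  1.87  0.1   0.91  0.21] [504.  32. 139.]
0.83 [-0.21  0.32  1.95  0.46  0.84 -0.1 ] [510.  83. 140.]
1.0 [-0.29  0.37  2.04  0.86  0.84 -0.48] [516. 134. 141.]
[-0.28885527  0.59426051  2.10745118  1.12530672  0.67947263 -0.83664792]
t 13.5 gap 0.998 ff 0.0 [ 474.  -189.2  298.4] [-0.2 -0.2  0.1]
t 14.5 gap 1.002 ff 0.0 [ 503.8 -102.6  223. ] [ 0.5 -0.6 -0.3]
t 15.3 gap 0.997 ff 0.0 [ 504.9 -101.2  125. ] [0.4 0.3 1. ]
t 16.3 gap 1.001 ff 0.0 [ 481.7 -170.6   72.9] [-0.   0.6  0.4]
t 16.7 gap 0.686 ff 118.8 [ 481.9 -170.5   73.2] [1.5 2.2 5. ]
```

View pics/g2.png

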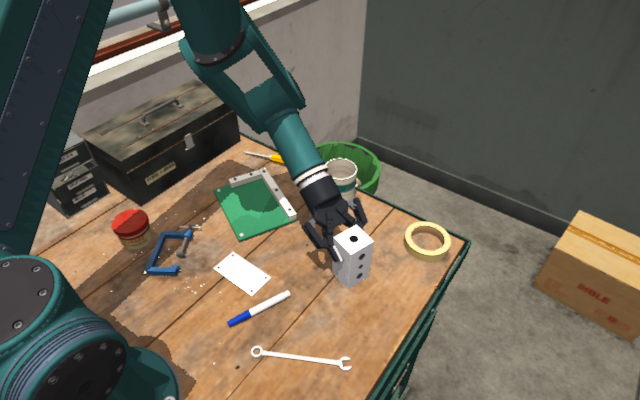

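The grip looks good: fingers across the box around (345,245), clear of the mug. Now the carry and turn.

```bash
python3 - <<'E'
from h import *
p,r=carry(0); move_linear(p,r,max_speed=70); st()
for k in np.linspace(0,1,7)[1:]:
    p,r=carry(k); move_linear(p,r,max_speed=90)
st()
p,r=tcp(M1,NM+30*UP,GX,b2(T2),-1); move_linear(p,r,max_speed=80); st()
sleep(.2)
ex=M1[:,0]; ey=M1[:,1]
for n in ["scene","side"]:
    rgb,P=cloud(n); np.save(n+"4.npy",P); save(rgb,n+"4")
    L=(P-(NM+30*UP))@np.stack([ex,ey,UP],1)   # box-aligned local coords
    g=(rgb.max(-1).astype(int)-rgb.min(-1)<30)&(rgb.min(-1)>90)
    m=g&(np.abs(L[...,0])<80)&(np.abs(L[...,1])<45)&(L[...,2]>15)&(L[...,2]<50)
    q=L[m]; print(n,len(q))
    for lo in range(-80,80,10):
        t=q[(q[:,0]>=lo)&(q[:,0]<lo+10)]
        if len(t)>5: print(lo,len(t),np.percentile(t[:,2],90).round(1),np.percentile(t[:,1],[2,98]).round(1))
E
```

```text
t 17.9 gap 0.693 ff 118.7 [ 481.  -170.8  143.3] [ 0.  -0.5 -2.9]
t 22.2 gap 0.691 ff 118.8 [516.8 133.8 141. ] [-0.2 -0.5 -1.7]
t 23.3 gap 0.685 ff 118.8 [516.6 134.2  64.3] [-0.2 -0.  -2.4]
scene 196
-60 49 26.3 [-4.1 29.8]
-50 19 26.0 [19.9 33. ]
-40 7 25.7 [29.1 32.8]
-30 7 25.7 [28.2 31.9]
-20 7 26.5 [29.1 33.1]
-10 8 26.1 [28.3 32.8]
50 93 25.6 [-22.9  32. ]
side 225
-60 55 27.9 [-29.8  14.6]
-50 7 28.7 [-29.4 -21.1]
20 6 26.8 [-20.2  28.7]
30 8 27.0 [25.2 30.3]
40 15 29.1 [-31.5  29. ]
50 121 27.8 [-29.   27.6]
60 11 28.5 [-28.5  24.5]
```

The box is level, with the rim at the same height along its whole length. I lower it, release, and check.

```bash
python3 - <<'E'
from h import *
p,r=tcp(M1,NM,GX,b2(T2),-1)
move_linear(p+6*UP,r,max_speed=60)
print(move_linear(p-5*UP,r,max_speed=12,until_force=5)); st()
grip(1.0); sleep(.4); st()
s=state(); p,r=s["tool_pos"],s["tcp_rot"]
move_linear(back(p,r,90),r,max_speed=120); p=back(p,r,90)
down=R.from_matrix(np.stack([np.cross(-M1[:,1],-UP),-M1[:,1],-UP],1)).as_rotvec()
mj(np.array([470.,20,300]),down); st()
for n in ["scene","side"]:
    rgb,P=cloud(n); np.save(n+"5.npy",P); save(rgb,n+"5")
    g=(rgb.max(-1).astype(int)-rgb.min(-1)<40)
    L=(P-NEST)@RN; m=g&(L[...,2]>58)&(L[...,2]<72)&(np.abs(L[...,0])<70)&(np.abs(L[...,1])<100)
    q=L[m]; c,nn,k=plane(q); print(n,len(q),c.round(1),nn.round(3),rect(q))
    m=(L[...,2]>24)&(L[...,2]<32)&g&(rgb.min(-1)>100)&(np.abs(L[...,0])<90)&(np.abs(L[...,1])<110)
    q=L[m]; b=q[(q[:,0]>50)&(q[:,1]<80)]; e=q[(q[:,1]>75)&(q[:,0]<50)]
    print(" rail x",np.percentile(b[:,0],[3,97]).round(1)," end y",np.percentile(e[:,1],[3,97]).round(1), len(b),len(e))
    for Q,a,bb in ((b,1,0),(e,0,1)): print("  slope deg",np.degrees(np.polyfit(Q[:,a],Q[:,bb],1)[0]).round(2))
E
```

```text
True
t 24.7 gap 0.688 ff 119.3 [516.6 134.2  36.1] [-0.8 -0.9  5.1]
t 25.5 gap 0.999 ff 0.0 [516.1 134.1  35.4] [-0.7  0.1  0.2]
t 27.3 gap 0.999 ff 0.0 [469.   20.9 298.3] [-0.4 -0.1 -0.9]
scene 324 [ 6.6  4.  64. ] [-0.01   0.001  1.   ] (((7.203279495239258, 4.625518798828125), (60.331111907958984, 122.29586791992188), 0.07973473519086838), [[-23.0, 65.69999694824219], [-22.899999618530273, -56.599998474121094], [37.5, -56.5], [37.29999923706055, 65.80000305175781]])
 rail x [54.2 72.9]  end y [ 83.8 101.2] 365 26
  slope deg 0.46
  slope deg 18.12
side 323 [13.7  1.8 65.5] [ 0.004  0.003 -1.   ] (((10.374557495117188, 3.2187423706054688), (120.11833190917969, 60.709014892578125), 89.91348266601562), [[-20.100000381469727, -56.79999923706055], [40.599998474121094, -56.900001525878906], [40.79999923706055, 63.20000076293945], [-19.899999618530273, 63.29999923706055]])
 rail x [57.2 76.2]  end y [ 81.7 102.9] 314 31
  slope deg 0.64
  slope deg -14.2
```

View pics/scene5.png

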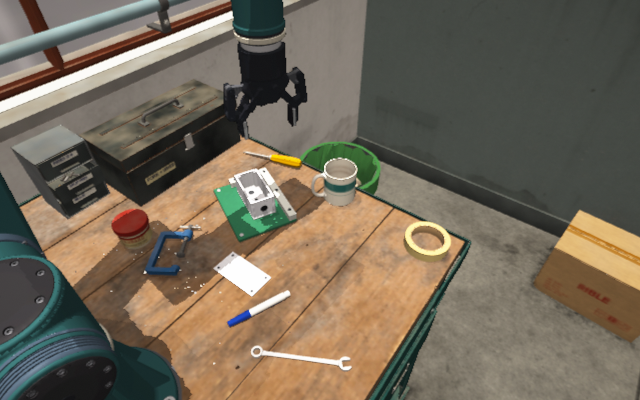

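The image shows the box open side up on the plate around (255,192), square to the rails. It measures nest (9, 4) mm, with 15–17 mm still to go on each axis. Now I push it home.

```bash
cat >> h.py <<'E'
DOWN=R.from_matrix(np.stack([np.cross(-M1[:,1],-UP),-M1[:,1],-UP],1)).as_rotvec()
def N(x,y,z): return NEST+RN@np.array([x,y,z],float)
def inn():
    s=state(); print("t %.1f nest"%s["time_s"],((s["tool_pos"]-NEST)@RN).round(1),(s["ft_force"]@RN).round(1))
def meas(tag):
    for n in ["scene","side"]:
        rgb,P=cloud(n); save(rgb,n+tag); L=(P-NEST)@RN
        m=(rgb.max(-1).astype(int)-rgb.min(-1)<40)&(L[...,2]>58)&(L[...,2]<72)&(np.abs(L[...,0]-15)<60)&(np.abs(L[...,1]-10)<90)
        q=L[m]; print(n,len(q),q[:,2].mean().round(1),rect(q)[0],plane(q)[1].round(3))
E
python3 - <<'E'
from h import *
grip(0.0,30)
mj(N(-55,4,110),DOWN); move_linear(N(-55,4,27),DOWN); inn()
print(move_linear(N(-8,4,27),DOWN,max_speed=20,until_force=7)); inn()
s=state()["tool_pos"]; move_linear(s-RN@np.array([15,0,0]),DOWN,max_speed=100)
s=state()["tool_pos"]; move_linear(s+85*UP,DOWN,max_speed=200)
mj(N(24,-85,110),DOWN); move_linear(N(24,-85,27),DOWN); inn()
print(move_linear(N(24,-38,27),DOWN,max_speed=20,until_force=7)); inn()
s=state()["tool_pos"]; move_linear(s-RN@np.array([0,15,0]),DOWN,max_speed=100)
s=state()["tool_pos"]; move_linear(s+100*UP,DOWN,max_speed=200)
mj(N(-40,-120,260),DOWN); meas("6"); inn()
E
```

```text
t 29.8 nest [-54.    4.2  27.8] [-0.4  0.4  0.3]
True
t 31.0 nest [-34.5   3.9  26.8] [-1.5  0.5  1.5]
t 33.1 nest [ 23.7 -84.4  27.1] [-0.9  0.7 -0.2]
True
t 34.8 nest [ 23.1 -49.4  26.6] [-0.2  0.7  0.6]
scene 320 63.2 ((22.521907806396484, 23.119674682617188), (120.7794418334961, 60.65858459472656), 89.509521484375) [0.003 0.    1.   ]
side 316 64.2 ((26.119436264038086, 21.79787826538086), (119.90192413330078, 60.43464660644531), 89.62665557861328) [0.    0.003 1.   ]
t 36.5 nest [ -40.2 -119.9  258. ] [1.  0.4 1. ]
```

Both pushes reached contact, and the angle matches the rails' 0.5°. I give each side one firmer push to confirm it is flush.

```bash
python3 - <<'E'
from h import *
mj(N(-55,21,110),DOWN); move_linear(N(-55,21,25),DOWN)
print(move_linear(N(-25,21,25),DOWN,max_speed=12,until_force=12)); inn()
s=state()["tool_pos"]; move_linear(s-RN@np.array([15,0,0]),DOWN,max_speed=100)
s=state()["tool_pos"]; move_linear(s+85*UP,DOWN,max_speed=200)
mj(N(24,-75,110),DOWN); move_linear(N(24,-75,25),DOWN)
print(move_linear(N(24,-38,25),DOWN,max_speed=12,until_force=12)); inn()
s=state()["tool_pos"]; move_linear(s-RN@np.array([0,15,0]),DOWN,max_speed=100)
s=state()["tool_pos"]; move_linear(s+100*UP,DOWN,max_speed=200)
mj(N(-40,-120,260),DOWN); meas("7"); inn()
E
```

```text
True
t 39.7 nest [-35.9  20.6  24.7] [-1.8  1.4  1.1]
True
t 43.9 nest [ 23.1 -49.4  24.6] [-0.2 -0.1  0.6]
scene 313 63.2 ((23.989904403686523, 22.458980560302734), (122.027587890625, 60.79802703857422), 89.42515563964844) [-0.002 -0.001 -1.   ]
side 315 64.0 ((26.836502075195312, 21.44317626953125), (122.11783599853516, 60.99396514892578), 89.59249877929688) [ 0.002  0.004 -1.   ]
t 45.6 nest [ -40.2 -120.   258. ] [-0.7 -0.2 -0. ]
```

```bash
python3 -c "
from h import *
print(close_job())"
```

```text
the job is handed in; nothing more can be done
None
```

The enclosure is open side up in the nest, measured against both rails within about 1 mm, and the job was handed in at about 46 s of robot time; the verdict wasn't shown, and on the first turn the box had slipped about 25° in the grip, which I corrected before standing it up.

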